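Close a flow-chip holder: seat the chip, click the port cover on and hold it down

TASK

Get the glass flow chip ready for its leak test: lay it flat and square in the pocket of the chip holder and let go of it, then set the port cover over it, lined up with the holder, and press it down until both sprung latches click over its ends. Do not stop at the click: keep pressing so that the cover sits right down on the holder's stops with its springy seal squeezed on the chip, and finish like that, with the gripper still pressing and holding the cover down. Do not crush anything (hand pressure is plenty), and leave the other things on the bench where they are.

Things in the scene. Friction and masses are not known exactly. Their poses are not given: they have to be found in the camera images.
- holder: Chip holder, fixed on the bench: steel plate 152 x 72 x 10 mm with a black nest and a sprung steel latch (to 53 mm high) at each end. Origin: centre of its underside, on the bench; x along its length, z up. Same either way round. Over x = -19 to 19 mm the nest is open at both sides down to the plate, 10 mm up, as room for fingers beside the chip.
- pocket (a point): Centre of the chip pocket's floor, 20 mm above the holder's origin (axes as the holder). The floor is a rail 22 mm wide (y). Pocket 78 x 28 mm: end walls, and corner blocks at x 19 to 41.5, y 14 to 26 mm from the middle, tops 26 mm above the bench. Walls straight to 22.5 mm above the bench, then sloped outward by 3 mm as lead-in.
- stop_a (a point): Middle of the stop at the holder's +x end, 46 mm from the middle, 18 mm up; a like one at -x. The cover's feet go down on the stops, outside the pocket's end walls (outer faces x = 42.5 mm), between black cheeks with faces at y = +-21 mm, flaring by 4 mm a side from 28 mm up to their tops 34 mm up.
- hook_a (a point): Tip of the +x latch's hook, shut: 49 mm from the middle, underside 31 mm up; a like one at -x. Above it a slope leads in from x = 55 mm at 44 mm up.
- latch_a (a joint): Latch at the holder's +x end, rad: 0 = standing shut, grows as the hook is pushed outward; about 0.15 lets the bead pass. A light spring shuts it.
- latch_b (a joint): Latch at the holder's -x end, the same.
- flow_chip: Flow chip: loose flat glass slab 76 x 26 x 6 mm, 30 g, with a grey port ring near each end of its top, a grey line between them and a grey band across each end. Lies on the bench beside the holder. Origin: centre of its underside; x along its length. Same either way round. Take it across its width at the middle, fingertips close to the bench. Seated: origin on the pocket point, lengths parallel.
- cover: Port cover: loose grey bridge 98 x 40 mm, 130 g, with a steel port block on top, standing on the bench on the holder's other side. Origin: centre, level with the soles of its end feet (x 44 to 49 mm, full width); x along its length, z up. Same either way round. Bridge plate 94 mm long, z = 10 to 14 mm. Fully home: origin 18 mm up over the holder's origin, lengths parallel.
- port_block (a point): Top centre of the cover's port block (axes as the cover), 36 mm above the cover's origin. Block 24 mm thick along the cover's length (x), 36 mm along y, 22 mm tall: grip it from above across the 24 mm, fingers closing along the cover's length; the fingertips can go down to the plate beside it (22 mm below this point), clear to 35 mm from the middle, and may push on it.
- bead_a (a point): Middle of the snap bead (round, 4 mm thick) outside the cover's +x foot, 50 mm from the middle, 8 mm above the origin; a like one at -x. The beads meet the latches with the cover's origin about 30 mm up; the force grows to about 7 to 16 N and drops suddenly to under 3 N as the latches click over, origin about 22 to 23 mm up, one end perhaps just before the other.
- seal (a joint): Rubber seal under the cover's bridge, m: 0 = free (face 3 mm above the soles), grows as it is squeezed, about 1.4 N per mm. It meets the chip with the cover's origin about 23 mm up and is squeezed 5 mm when fully home, so about 7 N holds the cover down; let go of, the cover rises 3 mm against the latches.
- tweezers: Bystander: steel tweezers lying flat, 23 x 126 x 9 mm. Origin at the centre of its underside.
- bottle_buffer: Bystander: white round bottle with a blue screw cap, 70 mm across, 135 mm tall. Origin at the centre of its underside.
- petri_stack: Bystander: stack of clear round dishes, 90 mm across, 61 mm tall. Origin at the centre of its underside.
- tube_rack_green: Bystander: green rack of micro tubes, 84 x 122 x 42 mm. Origin at the centre of its underside.
Things that resemble listed ones, but are neither listed nor needed, are in the scene too. Leave any red look-alike of the holder alone. Leave any orange look-alike of the cover alone.

How it is judged:
By the outcome, as a careful person would: the job done as asked, in the order asked, and still so for the second after the job is handed in, while the arm keeps its last pose, push and grip.
It also fails if it takes over 70 s, if anything falls off the work surface, if the arm or the gripper's body presses on something with over 40 N, if the wrist force passes 120 N, or if a joint passes its speed limit or range.

ROBOT

A 7-joint arm with a two-finger parallel gripper is mounted at the origin on the work surface; the furniture and walls round the work are solid. World frame = base frame: x ahead of the robot, y to its left, z up, the work surface at z = 0. Lengths are in m, angles in rad, forces in N, time in s.
With the tool pointing down it reaches from about 0.425 to 0.925 m from the base axis. Payload 6.8 kg.
Tool frame: the origin (TCP) lies midway between the tips of the shut fingers; the grasp point (between the pads) lies 19 mm behind it; z points along the fingers, y is the direction in which the jaws open and shut (so a half turn about z gives the same grasp; the last joint's range is limited). The gripper opens to 85 mm and grips with 20 to 120 N. Pads are 22 mm wide; open, the fingers measure 114 mm over their backs; the gripper's body (76 mm by 85 mm) begins 54 mm behind the grasp point. The pads swing forward as they close: fully open they stand 13 mm farther back than shut.
Start: joints at [-1.262, 0.477, 0.022, 1.555, -0.011, 1.109, -0.083], TCP at [0.273, 0.617, 0.231] pointing down, gripper open.
Joint ranges: [-2.96, 2.96], [-0.34, 2.1], [-1.41, 1.46], [0.24, 2.44], [-1.37, 4.51], [0.17, 1.92], [-2.96, 2.96]. Speed limits (rad/s): [2.39, 2.39, 3.14, 3.14, 3.14, 3.14, 3.14].

INTERFACE

Orientations are given as a rotation vector (axis times angle).
In Python, from bench import r gives the robot as it stands. The module is installed in compiled form; this text tells all that it offers.
- The arm moves only by the tool apply_moves, never from a script. Its argument "plan" is a list that holds one entry, the list of rows, each a list of 7 numbers: the turn, a rotation vector about the tool's x, y, z scaled (see below), then the shift along the tool's x, y, z scaled (see below), then the closure, from -1 (fully open) to 1 (shut). In form: [[[wx, wy, wz, tx, ty, tz, grip], ...]]. A call has 1 to 12 rows; each row is the pose to reach, as a shift and turn from the pose commanded when the call began, along the tool's axes at that moment, turning the shorter way round; what a row does not reach only later rows make up. The controller multiplies each number of a shift by 0.4 m and each number of a turn by 180 degrees. A row lasts 1/12 s, in which the tool goes at most 41.7 mm and 7.16 degrees, less where a joint would pass 70% of its speed; a pose out of reach is approached as far as the arm can. A call with a number of a shift or a turn outside -1 to 1 is refused whole. A call with a gripper value outside its range is refused whole. The fingers move at their own pace and stop on an object; "force" is the grip in N (left out, the last holds). Time passes only in rows, so rows that repeat a pose let the fingers close. It gives the time, the measured TCP pose, the force and the opening at its end, in the units of the state.
- r.get_obs(): the state, without advancing time (a new reading comes with each control period).
- r.grab_frame(name): name is "scene" or "top"; returns a dict with "pixels" (384x512x3 uint8, blue, green, red), "fx", "fy", "cx", "cy" (pixels), "k1" (the pictures are not rectified: a ray, as slopes to the right and down, at radius r is drawn at 1 + k1 r^2 times it, then the intrinsics apply), "pose" (4x4, takes a point from camera to world coordinates). Camera axes: x right, y up, looking along -z (the intrinsics and any distortion apply to the point x, -y, -z); pixel columns grow to the right and rows downward; lengths in m; the calibration is good to about 2 mm. A picture is of the moment at which its call begins. There is no depth.
- r.hand_in(): hands the job in, once; it reports no verdict.
The state is a dict: "clock": time; "joints": joint angles; "qvel": joint speeds; "tau": joint torques, N m; "tcp_pos": TCP position; "orientation": TCP orientation; "contact_force": force on the tool from outside, world axes, zero at the start; "moment": the same for the moment, N m; "grip_width": finger opening in m.
Only numpy, scipy, OpenCV 4.12 (cv2) and the standard library are available. Lean on these libraries where they do the work, as an engineer would, in place of code of your own. Each camera call takes 0.05 s, during which the arm holds its last target. There are 200 camera calls.

## Working session

There is one attempt and no reset: what is moved stays moved. The work goes in short steps, Python scripts to look and compute and a tool call to move; the robot and the scene stay as the last step left them, time stands still between calls to the robot, and variables do not carry over. Pictures are saved under pics/ and viewed, on a budget of 10 in all, crops included, one or two more only if the job needs it, and the job is handed in when it is done.

Besides the shell and the picture viewer there is one more tool, called after "Emit:" as name(argument=value, ...), one argument or row to a line, values as JSON. apply_moves: Moves the arm, as the interface text tells. Its arguments: {"type":"object","properties":{"plan":{"type":"array","items":{"type":"array","items":{"type":"array","items":{"type":"number","minimum":-1,"maximum":1}}}},"force":{"type":"number"}},"required":["plan"]}

```bash
mkdir -p pics; cat > h.py <<'E'
import numpy as np, cv2
from scipy.spatial.transform import Rotation as R
from bench import r
def grab(n,save=None):
    f=r.grab_frame(n)
    if save: cv2.imwrite(save,f["pixels"])
    return f
def px2plane(f,uv,z):
    uv=np.atleast_2d(np.float64(uv)); K=np.array([[f["fx"],0,f["cx"]],[0,f["fy"],f["cy"]],[0,0,1.]])
    n=cv2.undistortPoints(uv.reshape(-1,1,2),K,np.array([f["k1"],0,0,0,0.])).reshape(-1,2)
    P=np.array(f["pose"]); d=np.c_[n[:,0],-n[:,1],-np.ones(len(n))]@P[:3,:3].T; o=P[:3,3]
    return o+d*((z-o[2])/d[:,2])[:,None]
def proj(f,p):
    P=np.array(f["pose"]); c=(np.atleast_2d(p)-P[:3,3])@P[:3,:3]
    s=np.c_[c[:,0],-c[:,1]]/-c[:,2:]; s=s*(1+f["k1"]*(s**2).sum(1))[:,None]
    return s*[f["fx"],f["fy"]]+[f["cx"],f["cy"]]
E
python3 - <<'E'
from h import *
for n in("scene","top"):
    f=grab(n,f"pics/{n}0.png"); print(n,{k:f[k] for k in("fx","fy","cx","cy","k1")},np.round(f["pose"],3).tolist())
print(r.get_obs())
E
```

```text
scene {'fx': 451.04782413457076, 'fy': 451.04782413457076, 'cx': 255.46583298227952, 'cy': 204.77542557325268, 'k1': -0.1101438406901195} [[0.544, 0.451, -0.707, -0.203], [-0.839, 0.293, -0.459, -0.523], [0.0, 0.843, 0.538, 0.65], [0.0, 0.0, 0.0, 1.0]]
top {'fx': 479.19371866342357, 'fy': 479.19371866342357, 'cx': 270.3430993417022, 'cy': 184.54516313806508, 'k1': -0.06664360634111513} [[0.013, 0.984, -0.177, 0.365], [-1.0, 0.009, -0.023, -0.011], [-0.021, 0.178, 0.984, 1.147], [0.0, 0.0, 0.0, 1.0]]
{'clock': 0.1, 'joints': array([-1.26209234,  0.47773237,  0.02234007,  1.55635453, -0.01151785,
        1.10930267, -0.08310889]), 'qvel': array([ 0.00084475, -0.00155898, -0.00081701, -0.0020137 ,  0.00038626,
        0.00113297,  0.00041833]), 'tau': array([ 4.22533791e-03, -5.97757638e+01,  1.61357995e+00, -2.81953257e+01,
        1.28232807e-02,  5.01458358e-03, -3.70645381e-07]), 'tcp_pos': array([0.27305334, 0.61671726, 0.23041205]), 'orientation': array([-6.49926592e-01, -3.07338126e+00,  2.59381004e-03]), 'contact_force': array([ 0.28416817,  0.89956295, -1.00768413]), 'moment': array([ 0.02938482, -0.02711895,  0.00033632]), 'grip_width': 0.08542507730879259}
```

View pics/scene0.png

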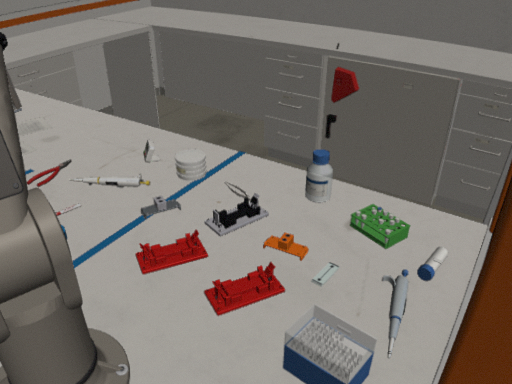

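View pics/top0.png

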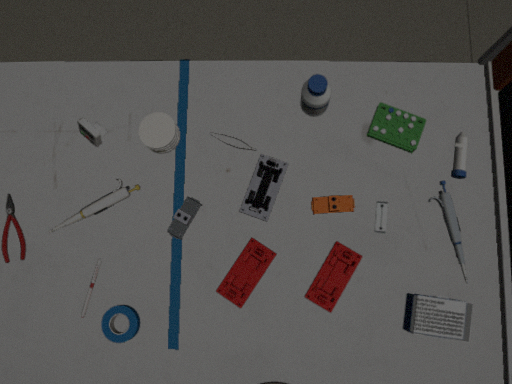

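The scene view shows the holder at about (237,215), cover (160,206) and chip (325,272). In the top view they are at (264,187), (184,216) and (381,217). Next I'll measure them with masks.

```bash
cat > m.py <<'E'
from h import *
def comp(m,c):
    n,l,s,ce=cv2.connectedComponentsWithStats(m.astype(np.uint8))
    k=min((i for i in range(1,n) if s[i,4]>25),key=lambda i:np.hypot(*(ce[i]-c)))
    return (l==k),s[k],ce[k]
E
python3 - <<'E'
from m import *
t=cv2.imread("pics/top0.png");s=cv2.imread("pics/scene0.png")
def crop(im,c,w,h,k):
    return cv2.resize(im[c[1]-h//2:c[1]+h//2,c[0]-w//2:c[0]+w//2],None,fx=k,fy=k,interpolation=cv2.INTER_CUBIC)
a=np.hstack([crop(t,c,66,74,4) for c in((264,187),(184,216),(381,217))])
b=np.hstack([crop(s,c,66,74,4) for c in((237,210),(160,206),(325,272))])
cv2.imwrite("pics/c0.png",np.vstack([a,b]))
class F(dict):pass
f=grab("top")
for n,c in(("holder",(264,187)),("cover",(184,216)),("chip",(381,217)),("twz",(233,142)),("petri",(158,132)),("bottle",(317,90))): print(n,px2plane(f,c,0.01).round(3))
hsv=cv2.cvtColor(t,cv2.COLOR_BGR2HSV)
for c in((264,187),(184,216),(381,217)):
    print(t[c[1]-8:c[1]+9:4,c[0]-16:c[0]+17:4].mean(2).astype(int), )
print(hsv[205:226:5,170:200:5].tolist())
E
```

```text
holder [[0.564 0.031 0.01 ]]
cover [[0.491 0.222 0.01 ]]
chip [[ 0.494 -0.249  0.01 ]]
twz [[0.675 0.109 0.01 ]]
petri [[0.7   0.297 0.01 ]]
bottle [[ 0.811 -0.098  0.01 ]]
[[97 85 87 81 16  4 55  9 81]
 [97 80 83 30  7 20 87 81 86]
 [79 83 83  2 10 49 81 80 98]
 [82 15 74  0  1 80 76 79 98]
 [61 31 11  0 15 72 82 85 99]]
[[101 100  45  59  54  46  51  50  93]
 [100  99  81  79  73  51  55  59  98]
 [ 96  70  84  57  66  85  47 101  98]
 [ 98  66  52  80  57  71  76  97 102]
 [100  47  51  54  49  48 100 102  98]]
[[100  97  96 107  91 109  99  99  99]
 [ 98  99  96 107  93 110  96  99 100]
 [ 97  96  96 108  88 107 101  98  94]
 [ 97  98  98 108  90 104  96 100  99]
 [ 94  97  96 108  92 108  95  99  93]]
[[[170, 8, 99], [101, 204, 75], [101, 182, 77], [128, 20, 51], [50, 13, 57], [60, 4, 59]], [[15, 10, 102], [101, 190, 74], [170, 8, 92], [45, 9, 55], [90, 24, 53], [110, 15, 52]], [[60, 3, 99], [160, 9, 84], [114, 30, 42], [132, 15, 87], [150, 9, 57], [0, 3, 79]], [[18, 13, 100], [75, 18, 57], [115, 18, 84], [120, 11, 45], [15, 10, 53], [30, 3, 99]], [[120, 10, 75], [90, 20, 51], [120, 18, 57], [105, 20, 51], [40, 8, 99], [165, 10, 99]]]
```

View pics/c0.png

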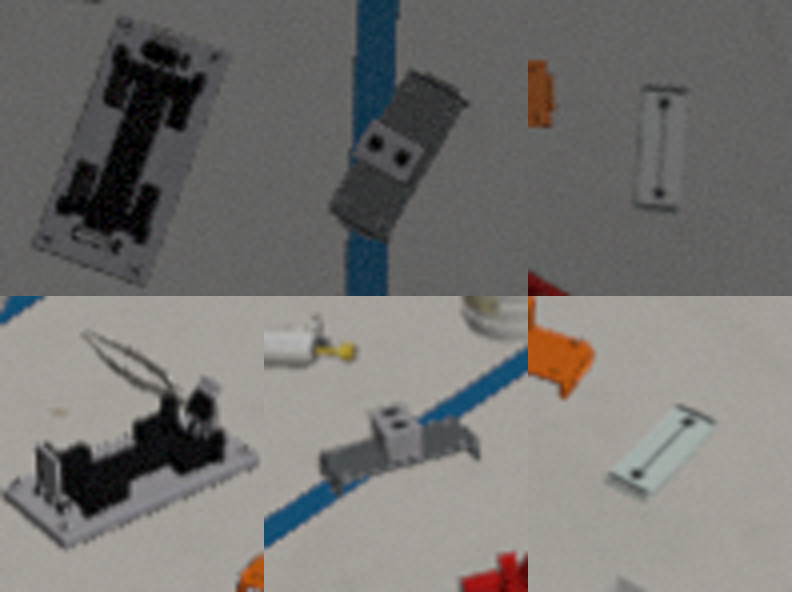

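Top row of the crops: holder plate outline, cover (block centre at about (184+(-1), 215)) and chip, all clear. The bottom row shows the same three in the scene view. Now I'll average frames and fit them.

```bash
cat >> m.py <<'E'
def avg(n,k=8):
    F=[grab(n) for _ in range(k)]; f=F[0]; f["img"]=np.mean([x["pixels"] for x in F],0).astype(np.float32); return f
def rect(f,m,z,S=4):
    """m: float score image crop-wise mask at S x upsampled full image; world rect of its largest contour"""
    c=max(cv2.findContours(m.astype(np.uint8),cv2.RETR_EXTERNAL,cv2.CHAIN_APPROX_NONE)[0],key=cv2.contourArea)[:,0]
    return c
def worldrect(f,c,z):
    w=px2plane(f,c,z)[:,:2]; h=cv2.convexHull((w*1e3).astype(np.float32))
    (x,y),(a,b),t=cv2.minAreaRect(h)
    if a<b: a,b,t=b,a,t+90
    return np.round([x,y,a,b,(t+90)%180-90],1)
def contour(f,roi,fn,S=6,close=0):
    x0,y0,x1,y1=roi; im=cv2.resize(f["img"][y0:y1,x0:x1],None,fx=S,fy=S,interpolation=cv2.INTER_CUBIC)
    bg=np.median(f["img"][y0:y1,x0:x1].reshape(-1,3),0)
    m=fn(im,bg).astype(np.uint8)
    if close: m=cv2.morphologyEx(m,cv2.MORPH_CLOSE,np.ones((close,close),np.uint8))
    m=cv2.morphologyEx(m,cv2.MORPH_OPEN,np.ones((7,7),np.uint8))
    c=max(cv2.findContours(m,cv2.RETR_EXTERNAL,cv2.CHAIN_APPROX_NONE)[0],key=cv2.contourArea)[:,0]
    return (c+.5)/S-.5+[x0,y0], m, im
E
cat > a.py <<'E'
from m import *
import pickle
f=avg("top");s=avg("scene");pickle.dump((f,s),open("fr.pkl","wb"))
def far(th): return lambda im,bg: np.abs(im-np.array([102,102,102])*0-bg).max(2)>th
def plate(im,bg): return im.mean(2)<bgm-8
out=[]
for th in(7,9,11):
    bgm=f["img"][150:160,300:330].mean()
    fn=lambda im,bg:im.mean(2)<bgm-th
    c,m,im=contour(f,(232,148,297,226),fn,close=9); print("holder",th,worldrect(f,c,.005)); out.append(m)
im0=f["img"]
for th in(12,16,22):
    bl=lambda im,bg:(np.abs(im.mean(2)-97)>th)&((im[...,0]-im[...,2])<20)
    c,m,im=contour(f,(160,190,208,243),bl,close=15); print("cover",th,worldrect(f,c,.007));
out.append(m)
for th in(4,6,8):
    bgm=f["img"][190:240,400:430].mean()
    fn=lambda im,bg:np.abs(im.mean(2)-bgm)>th
    c,m,im=contour(f,(366,193,396,243),fn,close=9); print("chip",th,worldrect(f,c,.003))
out.append(m)
# scene chip
for th in(8,12):
    b=np.median(s["img"][255:262,300:310].reshape(-1,3),0)
    fn=lambda im,bg:np.abs((im-b)).max(2)>th
    c,m,im=contour(s,(303,255,348,290),fn,close=9); print("chip scene",th,worldrect(s,c,.003))
out.append(m)
for nm,ff,roi in(("top",f,(160,190,208,243)),("scene",s,(138,190,186,225))):
    # block top holes: darkest blobs in the bright top face
    x0,y0,x1,y1=roi; im=cv2.resize(ff["img"][y0:y1,x0:x1].mean(2),None,fx=6,fy=6,interpolation=cv2.INTER_CUBIC)
    cv2.imwrite(f"pics/_{nm}.png",im); out.append(((im-im.min())/(np.ptp(im))).astype(np.float32))
W=800;row=[cv2.copyMakeBorder((np.float32(o)*255).astype(np.uint8),0,480-o.shape[0] if o.shape[0]<480 else 0,0,8,0,value=128) for o in out[:0]+[out[0],out[3],out[4],out[5],out[6],out[7] if len(out)>7 else out[6]]]
row=[x[:480] for x in row]
cv2.imwrite("pics/masks.png",cv2.resize(np.hstack(row),(800,260)))
E
python3 a.py
```

```text
holder 7 [565.   32.1 157.3  77.3 -19.3]
holder 9 [564.9  32.1 156.7  76.8 -19.3]
holder 11 [564.9  32.2 156.3  76.3 -19.3]
cover 12 [488.9 226.2 109.2  53.2 -28.7]
cover 16 [488.8 226.3 108.6  53.1 -28.5]
cover 22 [488.2 225.5 107.9  50.1 -28.7]
chip 4 [ 495.3 -249.2   81.5   31.1   -5.6]
chip 6 [ 495.  -249.    79.7   30.    -5.8]
chip 8 [ 495.2 -249.1   79.1   29.2   -5.8]
chip scene 8 [ 499.  -248.1   87.8   30.6   -4.7]
chip scene 12 [ 498.3 -248.2   85.    29.4   -5. ][ WARN:0@3.961] global loadsave.cpp:1063 imwrite_ Unsupported depth image for selected encoder is fallbacked to CV_8U.
```

View pics/masks.png

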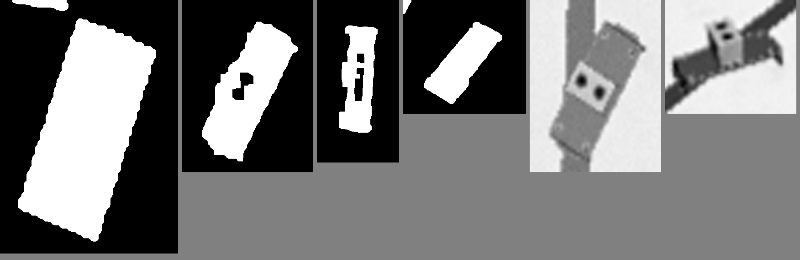

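```bash
cat >> h.py <<'E'
def mv(pos,ydeg,base=None):
    """turn/shift numbers (move units) to tool-down pose, jaw axis at world angle ydeg (mod 180)"""
    o=r.get_obs(); p,R0=(o["tcp_pos"],R.from_rotvec(o["orientation"])) if base is None else base
    best=None
    for a in(np.radians(ydeg),np.radians(ydeg+180)):
        y=np.array([np.cos(a),np.sin(a),0]);z=np.array([0,0,-1.]);T=R.from_matrix(np.c_[np.cross(y,z),y,z])
        d=(R0.inv()*T).as_rotvec()
        if best is None or np.linalg.norm(d)<np.linalg.norm(best): best=d
    s=R0.inv().apply(np.array(pos)-p)
    print("turn",np.round(best/np.pi,4),"shift",np.round(s/.4,4),"rows",round(max(np.linalg.norm(s)/.0417,np.degrees(np.linalg.norm(best))/7.16),1))
def st():
    o=r.get_obs(); print(round(o["clock"],2),"tcp",(o["tcp_pos"]*1e3).round(1),"jawdeg",np.degrees(np.arctan2(*R.from_rotvec(o["orientation"]).as_matrix()[[1,0],1])).round(2),"z",R.from_rotvec(o["orientation"]).as_matrix()[:,2].round(3),"F",o["contact_force"].round(1),"q",o["joints"].round(2),"w",round(o["grip_width"]*1e3,1))
E
python3 - <<'E'
from h import *
st(); mv((.53,.15,.2),84.3); mv((.495,-.249,.12),84.3)
import pickle
f,s=pickle.load(open("fr.pkl","rb"))
for nm,ff,roi in(("top",f,(170,200,198,232)),("scene",s,(150,190,176,216))):
    x0,y0,x1,y1=roi; im=cv2.resize(ff["img"][y0:y1,x0:x1].mean(2),None,fx=8,fy=8,interpolation=cv2.INTER_CUBIC)
    print(nm,im.max(),im.min())
    for th in (50,60):
        n,l,S,c=cv2.connectedComponentsWithStats((im<th).astype(np.uint8))
        for i in range(1,n):
            if 60<S[i,4]<900: uv=(c[i]+.5)/8-.5+[x0,y0]; print(th,S[i,4],uv.round(2),px2plane(ff,uv,.036).round(4))
E
```

```text
0.95 tcp [273.3 617.2 231.3] jawdeg 66.12 z [-0. -0. -1.] F [-0.4 -0.1 -1. ] q [-1.26  0.48  0.02  1.56 -0.01  1.11 -0.08] w 85.6
turn [-0.    -0.    -0.101] shift [-1.0598 -0.8082  0.0783] rows 12.8
turn [-0.    -0.    -0.101] shift [-1.3837 -1.7557  0.2783] rows 21.6
top 104.88639 -2.656405
50 578 [195.23 200.92] [[0.5242 0.1914 0.036 ]]
50 61 [197.06 205.85] [[0.5125 0.1866 0.036 ]]
50 94 [187.38 212.54] [[0.4965 0.2089 0.036 ]]
50 784 [178.43 214.38] [[0.4919 0.2298 0.036 ]]
50 235 [191.83 215.98] [[0.4885 0.198  0.036 ]]
50 794 [184.96 218.05] [[0.4834 0.214  0.036 ]]
50 76 [176.91 220.37] [[0.4777 0.2328 0.036 ]]
50 520 [187.71 223.23] [[0.4713 0.207  0.036 ]]
50 63 [178.85 221.41] [[0.4753 0.2281 0.036 ]]
50 63 [183.94 224.33] [[0.4687 0.2158 0.036 ]]
scene 165.40063 43.378178
60 97 [160.28 200.85] [[0.4863 0.2162 0.036 ]]
60 217 [155.46 204.47] [[0.4667 0.2145 0.036 ]]
```

Emit:
apply_moves(
  plan=[
    [[0,0,-0.1,-1,-0.8,0.08,-1],[0,0,-0.1,-1,-0.8,0.08,-1],[0,0,-0.1,-1,-0.8,0.08,-1],[0,0,-0.1,-1,-0.8,0.08,-1],[0,0,-0.1,-1,-0.8,0.08,-1],[0,0,-0.1,-1,-0.8,0.08,-1],[0,0,-0.1,-1,-0.8,0.08,-1],[0,0,-0.1,-1,-0.8,0.08,-1],[0,0,-0.1,-1,-0.8,0.08,-1],[0,0,-0.1,-1,-0.8,0.08,-1],[0,0,-0.1,-1,-0.8,0.08,-1],[0,0,-0.1,-1,-0.8,0.08,-1]],
  ],
  force=25,
)

```text
clock: 1.95
tcp_pos: [0.5041, 0.1726, 0.2004]
orientation: [0.161, 3.137, 0.001]
contact_force: [0.4, 1.1, -0.6]
grip_width: 0.0856
```

```bash
python3 - <<'E'
from h import *
st(); mv((.495,-.249,.05),84.3)
E
```

```text
1.95 tcp [504.1 172.6 200.4] jawdeg 84.13 z [ 0.001  0.    -1.   ] F [ 0.4  1.1 -0.6] q [-0.56  0.28  0.13  1.94 -0.05  0.93  1.07] w 85.6
turn [ 0.0002  0.0002 -0.001 ] shift [-0.085  -1.0509  0.3755] rows 10.7
```

Emit:
apply_moves(
  plan=[
    [[0,0,-0.001,-0.085,-1,0.2,-1],[0,0,-0.001,-0.085,-1,0.2,-1],[0,0,-0.001,-0.085,-1,0.2,-1],[0,0,-0.001,-0.085,-1,0.2,-1],[0,0,-0.001,-0.085,-1,0.2,-1],[0,0,-0.001,-0.085,-1,0.3,-1],[0,0,-0.001,-0.085,-1,0.3,-1],[0,0,-0.001,-0.085,-1,0.3,-1],[0,0,-0.001,-0.085,-1,0.3,-1],[0,0,-0.001,-0.085,-1,0.3,-1],[0,0,-0.001,-0.085,-1,0.3,-1],[0,0,-0.001,-0.085,-1,0.3,-1]],
  ],
)

```text
clock: 2.95
tcp_pos: [0.4948, -0.2303, 0.0792]
orientation: [-0.165, -3.135, 0.002]
contact_force: [-0.1, 0.5, -0.1]
grip_width: 0.0857
```

```bash
python3 - <<'E'
from h import *
st(); mv((.495,-.249,.001),84.3)
E
```

```text
2.95 tcp [ 494.8 -230.3   79.2] jawdeg 83.96 z [-0.002 -0.001 -1.   ] F [-0.1  0.5 -0.1] q [ 0.13  0.47  0.25  2.   -0.17  0.69  1.95] w 85.7
turn [-0.0004 -0.0005 -0.0019] shift [-0.0058 -0.0463  0.1957] rows 1.9
```

Emit:
apply_moves(
  plan=[
    [[0,0,-0.002,-0.006,-0.046,0.08,-1],[0,0,-0.002,-0.006,-0.046,0.14,-1],[0,0,-0.002,-0.006,-0.046,0.18,-1],[0,0,-0.002,-0.006,-0.046,0.195,-1],[0,0,-0.002,-0.006,-0.046,0.195,-0.3],[0,0,-0.002,-0.006,-0.046,0.195,0.1],[0,0,-0.002,-0.006,-0.046,0.195,0.3],[0,0,-0.002,-0.006,-0.046,0.195,1],[0,0,-0.002,-0.006,-0.046,0.195,1],[0,0,-0.002,-0.006,-0.046,0.195,1],[0,0,-0.002,-0.006,-0.046,0.195,1],[0,0,-0.002,-0.006,-0.046,0.195,1]],
  ],
  force=20,
)

```text
clock: 3.95
tcp_pos: [0.4976, -0.2456, 0.0033]
orientation: [0.146, 3.136, -0.0]
contact_force: [-0.9, 0.5, 6.8]
grip_width: 0.0246
```

```bash
python3 - <<'E'
from h import *
st(); f=grab("scene"); s=f["pixels"]
cv2.imwrite("pics/g1.png",cv2.resize(s[215:315,260:390],None,fx=5,fy=5,interpolation=cv2.INTER_CUBIC))
E
```

```text
3.95 tcp [ 497.6 -245.6    3.3] jawdeg 84.66 z [ 0.002 -0.    -1.   ] F [-0.9  0.5  6.8] q [ 0.19  0.61  0.2   2.01 -0.22  0.54  2.02] w 24.6
```

View pics/g1.png

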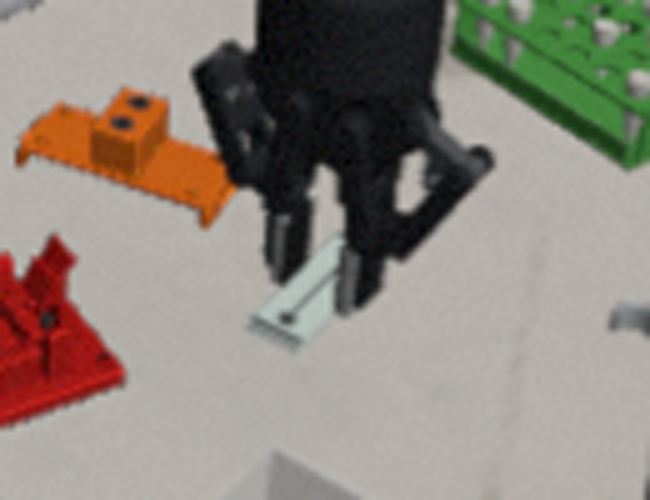

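Gripper is across the chip's middle; its near end is visible at about (317,279) in full-frame pixels. Gripping has centred the chip under the TCP, so I'll release and re-image to get the camera-to-robot offset.

Emit:
apply_moves(
  plan=[
    [[0,0,0,0,0,0,-1],[0,0,0,0,0,0,-1],[0,0,0,0,0,0,-1],[0,0,0,0,0,-0.1,-1],[0,0,0,0,0,-0.2,-1],[0,0,0,0,0.1,-0.25,-1],[0,0,0,0,0.6,-0.25,-1],[0,0,0,0,0.6,-0.25,-1],[0,0,0,0,0.6,-0.25,-1],[0,0,0,0,0.6,-0.25,-1],[0,0,0,0,0.6,-0.25,-1],[0,0,0,0,0.6,-0.25,-1]],
  ],
)

```text
clock: 5.0
tcp_pos: [0.5198, 0.0028, 0.1021]
orientation: [0.128, 3.139, 0.006]
contact_force: [-0.5, -0.1, 0.4]
grip_width: 0.0853
```

```bash
cat > c.py <<'E'
from m import *
st(); f=avg("top");s=avg("scene")
import pickle; pickle.dump((f,s),open("fr2.pkl","wb"))
for th in(4,6,8):
    bgm=f["img"][190:240,400:430].mean()
    c,m,im=contour(f,(360,188,402,248),lambda im,bg:np.abs(im.mean(2)-bgm)>th,close=9); print("chip",th,worldrect(f,c,.003))
b=np.median(s["img"][255:262,300:310].reshape(-1,3),0)
for th in(8,12):
    c,m,im=contour(s,(303,250,352,292),lambda im,bg:np.abs((im-b)).max(2)>th,close=9); print("chip scene",th,worldrect(s,c,.003))
E
python3 c.py
```

```text
5.0 tcp [519.8   2.8 102.1] jawdeg 85.31 z [ 0.001  0.004 -1.   ] F [-0.5 -0.1  0.4] q [-0.3   0.4   0.22  2.05 -0.14  0.7   1.49] w 85.3
chip 4 [ 495.  -245.2   80.2   30.9   -5.5]
chip 6 [ 495.1 -244.8   79.4   29.4   -5.4]
chip 8 [ 495.2 -244.7   78.8   28.6   -5.3]
chip scene 8 [ 499.7 -243.5   87.7   30.6   -5.5]
chip scene 12 [ 498.9 -243.2   84.7   29.3   -5.3]
```

```bash
python3 - <<'E'
from h import *
mv((.495,-.2455,.06),84.6)
E
```

```text
turn [ 0.     -0.      0.0003] shift [ 0.0043 -0.6003  0.1052] rows 5.8
```

Emit:
apply_moves(
  plan=[
    [[0,0,0,0.004,-0.6,0.02,-1],[0,0,0,0.004,-0.6,0.02,-1],[0,0,0,0.004,-0.6,0.02,-1],[0,0,0,0.004,-0.6,0.02,-1],[0,0,0,0.004,-0.6,0.02,-1],[0,0,0,0.004,-0.6,0.02,-1],[0,0,0,0.004,-0.6,0.1,-1],[0,0,0,0.004,-0.6,0.1,-1],[0,0,0,0.004,-0.6,0.1,-1],[0,0,0,0.004,-0.6,0.1,-1]],
  ],
)

```text
clock: 6.63
tcp_pos: [0.4956, -0.2445, 0.0626]
orientation: [-0.145, -3.138, -0.001]
contact_force: [0.5, 0.5, 0.6]
grip_width: 0.0852
```

```bash
python3 - <<'E'
from h import *
st();mv((.495,-.2455,.003),84.6)
E
```

```text
6.63 tcp [ 495.6 -244.5   62.6] jawdeg 84.73 z [ 0.     0.001 -1.   ] F [0.5 0.5 0.6] q [ 0.16  0.51  0.24  2.   -0.19  0.66  2.  ] w 85.2
turn [ 0.0002 -0.      0.0007] shift [ 0.0013 -0.0026  0.1489] rows 1.4
```

Emit:
apply_moves(
  plan=[
    [[0,0,0.001,0.001,-0.003,0.08,-1],[0,0,0.001,0.001,-0.003,0.13,-0.6],[0,0,0.001,0.001,-0.003,0.148,-0.2],[0,0,0.001,0.001,-0.003,0.148,0.2],[0,0,0.001,0.001,-0.003,0.148,1],[0,0,0.001,0.001,-0.003,0.148,1],[0,0,0.001,0.001,-0.003,0.148,1],[0,0,0.001,0.001,-0.003,0.148,1],[0,0,0.001,0.001,-0.003,0.148,1],[0,0,0.001,0.001,-0.003,0.148,1],[0,0,0.001,0.001,-0.003,0.148,1]],
  ],
  force=25,
)

```text
clock: 7.55
tcp_pos: [0.496, -0.2467, 0.0045]
orientation: [0.151, 3.135, -0.0]
contact_force: [-0.9, 1.4, 7.4]
grip_width: 0.0245
```

```bash
python3 - <<'E'
from h import *
st()
E
```

```text
7.55 tcp [ 496.  -246.7    4.5] jawdeg 84.49 z [ 0.003 -0.    -1.   ] F [-0.9  1.4  7.4] q [ 0.19  0.61  0.2   2.01 -0.23  0.54  2.03] w 24.5
```

```bash
python3 - <<'E'
from h import *
mv((.5658,.0313,.10),70.7)
E
```

```text
turn [0.     0.0009 0.0766] shift [-0.1077  0.7084 -0.2386] rows 7.2
```

Emit:
apply_moves(
  plan=[
    [[0,0,0,0,0,-0.05,1],[0,0,0,0,0,-0.12,1],[0,0,0,0,0,-0.22,1],[0,0.001,0.076,-0.03,0.06,-0.239,1],[0,0.001,0.076,-0.045,0.15,-0.239,1],[0,0.001,0.076,-0.108,0.708,-0.239,1],[0,0.001,0.076,-0.108,0.708,-0.239,1],[0,0.001,0.076,-0.108,0.708,-0.239,1],[0,0.001,0.076,-0.108,0.708,-0.239,1],[0,0.001,0.076,-0.108,0.708,-0.239,1],[0,0.001,0.076,-0.108,0.708,-0.239,1],[0,0.001,0.076,-0.108,0.708,-0.239,1]],
  ],
)

```text
clock: 8.55
tcp_pos: [0.566, 0.0381, 0.0991]
orientation: [-0.51, -3.098, -0.005]
contact_force: [0.3, 0.3, -0.4]
grip_width: 0.0242
```

```bash
python3 - <<'E'
from h import *
st();mv((.5658,.0313,.06),70.7)
s=grab("scene")["pixels"]
cv2.imwrite("pics/g2.png",cv2.resize(s[130:250,180:300],None,fx=5,fy=5,interpolation=cv2.INTER_CUBIC))
E
```

```text
8.55 tcp [566.   38.1  99.1] jawdeg 71.3 z [-0.001  0.004 -1.   ] F [ 0.3  0.3 -0.4] q [-0.4   0.48  0.29  1.94 -0.2   0.75  1.25] w 24.2
turn [ 0.001  -0.0008  0.0034] shift [-0.0051 -0.0166  0.0977] rows 1.0
```

View pics/g2.png

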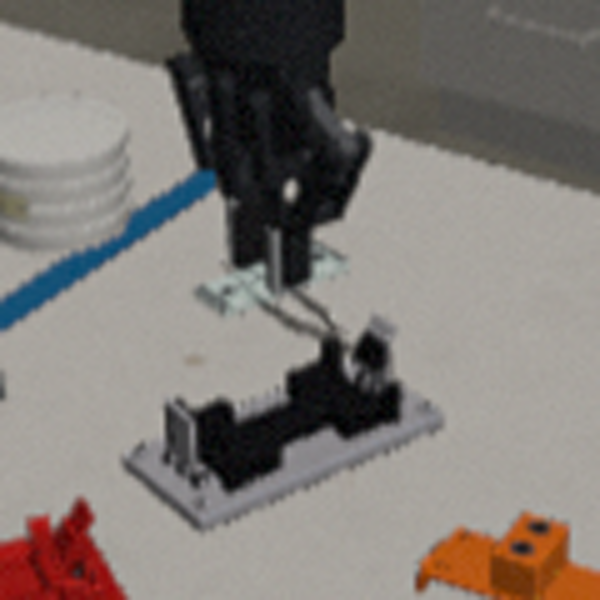

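The chip is held level and parallel above the holder (chip at about (237,187) in full-frame pixels). Trimming and descending.

Emit:
apply_moves(
  plan=[
    [[0.001,-0.001,0.003,-0.005,-0.017,0.06,1],[0.001,-0.001,0.003,-0.005,-0.017,0.098,1],[0.001,-0.001,0.003,-0.005,-0.017,0.098,1],[0.001,-0.001,0.003,-0.005,-0.017,0.098,1],[0.001,-0.001,0.003,-0.005,-0.017,0.098,1]],
  ],
)

```text
clock: 9.02
tcp_pos: [0.5649, 0.0231, 0.0603]
orientation: [0.541, 3.094, -0.005]
contact_force: [0.8, -0.5, 0.5]
grip_width: 0.024
```

```bash
python3 - <<'E'
from h import *
st();mv((.5658,.0313,.035),70.7)
E
```

```text
9.02 tcp [564.9  23.1  60.3] jawdeg 70.17 z [-0.    -0.004 -1.   ] F [ 0.8 -0.5  0.5] q [-0.37  0.53  0.28  1.97 -0.22  0.67  1.27] w 24.0
turn [-0.0011  0.0004 -0.003 ] shift [0.005  0.0203 0.0631] rows 0.6
```

Emit:
apply_moves(
  plan=[
    [[-0.001,0,-0.003,0.005,0.02,0.03,1],[-0.001,0,-0.003,0.005,0.02,0.03,1],[-0.001,0,-0.003,0.005,0.02,0.03,1],[-0.001,0,-0.003,0.005,0.02,0.03,1],[-0.001,0,-0.003,0.005,0.02,0.03,1],[-0.001,0,-0.003,0.005,0.02,0.03,1],[-0.001,0,-0.003,0.005,0.02,0.03,1],[-0.001,0,-0.003,0.005,0.02,0.03,1],[-0.001,0,-0.003,0.005,0.02,0.03,1],[-0.001,0,-0.003,0.005,0.02,0.03,1]],
  ],
)

```text
clock: 9.85
tcp_pos: [0.5652, 0.0323, 0.0473]
orientation: [-0.524, -3.098, 0.001]
contact_force: [-0.3, 0.2, 0.3]
grip_width: 0.0241
```

```bash
python3 - <<'E'
from h import *
st();mv((.5658,.0313,.03),70.7)
E
```

```text
9.85 tcp [565.2  32.3  47.3] jawdeg 70.79 z [-0. -0. -1.] F [-0.3  0.2  0.3] q [-0.37  0.55  0.27  1.97 -0.23  0.65  1.28] w 24.1
turn [-0.0001  0.      0.0005] shift [-0.0022 -0.0019  0.0433] rows 0.4
```

Emit:
apply_moves(
  plan=[
    [[0,0,0,-0.002,-0.002,0.02,1],[0,0,0,-0.002,-0.002,0.035,1],[0,0,0,-0.002,-0.002,0.043,1],[0,0,0,-0.002,-0.002,0.048,1],[0,0,0,-0.002,-0.002,0.052,1],[0,0,0,-0.002,-0.002,0.052,1],[0,0,0,-0.002,-0.002,0.052,1]],
  ],
)

```text
clock: 10.43
tcp_pos: [0.5657, 0.0315, 0.0264]
orientation: [-0.524, -3.097, 0.0]
contact_force: [-0.7, 0.0, -1.2]
grip_width: 0.024
```

```bash
python3 - <<'E'
from h import *
st();mv((.5658,.0313,.0235),70.7)
E
```

```text
10.43 tcp [565.7  31.5  26.4] jawdeg 70.81 z [-0. -0. -1.] F [-0.7  0.  -1.2] q [-0.36  0.59  0.25  1.98 -0.25  0.61  1.29] w 24.0
turn [-0.0001 -0.      0.0006] shift [-0.0003 -0.0005  0.0073] rows 0.1
```

Emit:
apply_moves(
  plan=[
    [[0,0,0,0,0,0.003,1],[0,0,0,0,0,0.006,1],[0,0,0,0,0,0.009,1],[0,0,0,0,0,0.009,1],[0,0,0,0,0,0.009,1]],
  ],
)

```text
clock: 10.85
tcp_pos: [0.5659, 0.0315, 0.0244]
orientation: [0.524, 3.098, 0.001]
contact_force: [-4.9, 1.2, 15.7]
grip_width: 0.024
```

```bash
python3 - <<'E'
from h import *
st()
s=grab("scene")["pixels"]
cv2.imwrite("pics/g3.png",cv2.resize(s[160:250,190:290],None,fx=6,fy=6,interpolation=cv2.INTER_CUBIC))
E
```

```text
10.85 tcp [565.9  31.5  24.4] jawdeg 70.79 z [ 0.     0.001 -1.   ] F [-4.9  1.2 15.7] q [-0.36  0.59  0.25  1.98 -0.25  0.6   1.29] w 24.0
```

View pics/g3.png

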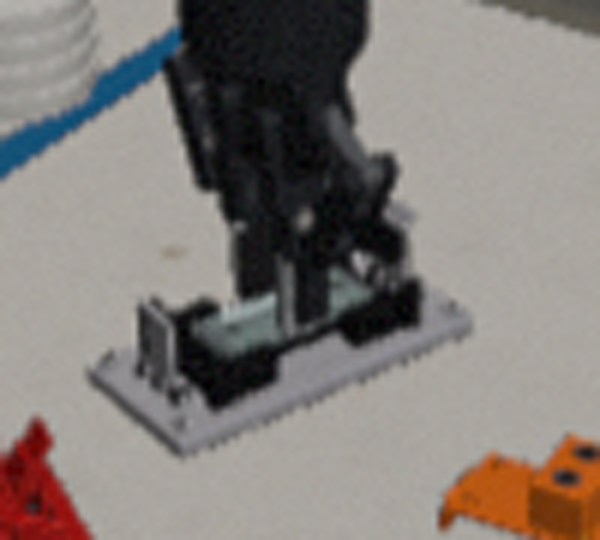

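The chip lies in the pocket between the corner blocks; z matches the floor height. I'll release and retreat towards the cover.

Emit:
apply_moves(
  plan=[
    [[0,0,0,0,0,-0.004,1],[0,0,0,0,0,-0.004,0.2],[0,0,0,0,0,-0.004,-0.2],[0,0,0,0,0,-0.004,-0.2],[0,0,0,0,0,-0.03,-0.2],[0,0,0,0,0,-0.1,-0.2],[0,0,0,0,0,-0.2,-0.2],[0,0,0,0,0,-0.28,-0.2],[0,0,0,0.05,0.1,-0.28,-0.2],[0,0,0,0.05,0.2,-0.28,-0.2],[0,0,0,0.05,0.3,-0.28,-0.2]],
  ],
)

```text
clock: 11.82
tcp_pos: [0.5864, 0.1523, 0.1368]
orientation: [0.527, 3.096, 0.001]
contact_force: [1.2, 0.8, -0.8]
grip_width: 0.0511
```

```bash
python3 - <<'E'
from h import *
st();mv((.4877,.2211,.15),61.7-90)
E
```

```text
11.82 tcp [586.4 152.3 136.8] jawdeg 70.69 z [ 0.001  0.001 -1.   ] F [ 1.2  0.8 -0.8] q [-0.58  0.48  0.3   1.83 -0.18  0.86  1.04] w 51.1
turn [ 0.      0.0006 -0.45  ] shift [ 0.2897  0.0808 -0.0333] rows 11.3
```

Emit:
apply_moves(
  plan=[
    [[0,0,-0.45,0.29,0.081,-0.033,0.1],[0,0,-0.45,0.29,0.081,-0.033,0.1],[0,0,-0.45,0.29,0.081,-0.033,0.1],[0,0,-0.45,0.29,0.081,-0.033,0.1],[0,0,-0.45,0.29,0.081,-0.033,0.1],[0,0,-0.45,0.29,0.081,-0.033,0.1],[0,0,-0.45,0.29,0.081,-0.033,0.1],[0,0,-0.45,0.29,0.081,-0.033,0.1],[0,0,-0.45,0.29,0.081,-0.033,0.1],[0,0,-0.45,0.29,0.081,-0.033,0.1],[0,0,-0.45,0.29,0.081,-0.033,0.1],[0,0,-0.45,0.29,0.081,-0.033,0.1]],
  ],
)

```text
clock: 12.82
tcp_pos: [0.4876, 0.2196, 0.1486]
orientation: [-1.621, 2.691, -0.001]
contact_force: [-0.2, 0.9, -0.8]
grip_width: 0.0387
```

```bash
python3 - <<'E'
from m import *
st();mv((.4877,.2211,.08),61.7-90)
f=avg("top",6);s=avg("scene",6)
import pickle; pickle.dump((f,s),open("fr3.pkl","wb"))
k=lambda im,x0,y0,w,h:cv2.resize(im[y0:y0+h,x0:x0+w],(400,480),interpolation=cv2.INTER_CUBIC)
cv2.imwrite("pics/g4.png",np.hstack([np.clip(k(f["img"],229,146,70,84)*1.8,0,255),k(s["img"],200,185,75,60)]))
h2=avg
for th in(7,10):
    bgm=f["img"][150:160,300:330].mean()
    c,m,im=contour(f,(232,148,297,226),lambda im,bg:im.mean(2)<bgm-th,close=9); print("holder",worldrect(f,c,.005))
E
```

```text
12.82 tcp [487.6 219.6 148.6] jawdeg 152.13 z [ 0.    -0.001 -1.   ] F [-0.2  0.9 -0.8] q [-0.52  0.35 -0.03  1.97  0.01  0.83  2.1 ] w 38.7
turn [-0.0002 -0.0001  0.0024] shift [-0.0035  0.0017  0.1716] rows 1.6
holder [565.1  32.2 157.4  77.5 -19.3]
holder [565.   32.1 156.9  76.7 -19.3][ WARN:0@3.029] global loadsave.cpp:1063 imwrite_ Unsupported depth image for selected encoder is fallbacked to CV_8U.
```

View pics/g4.png

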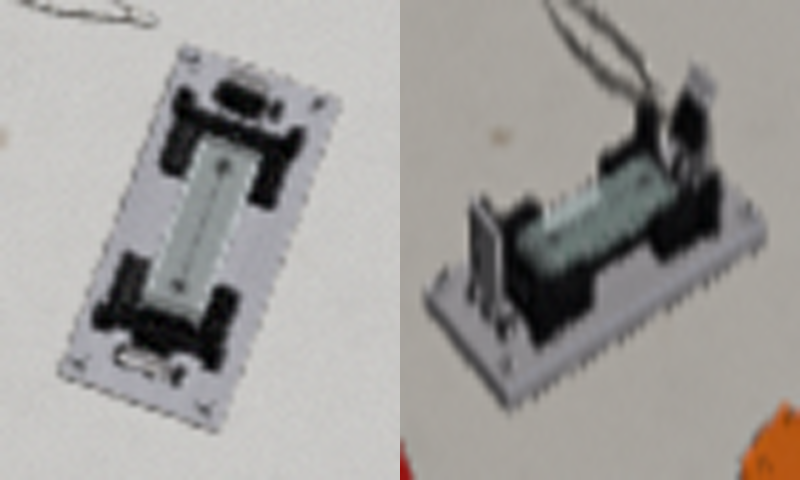

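The chip lies between the corner blocks in both views, rings at about (267.9,174.9) and (260.5,196.1) in top pixels. I'll check its position numerically.

```bash
python3 - <<'E'
from m import *
import pickle
f,s=pickle.load(open("fr3.pkl","rb"))
H=np.array([.565,.0321]);a=np.radians(-19.3);ax=np.array([np.cos(a),np.sin(a)]);ay=np.array([-ax[1],ax[0]])
for nm,ff,cs in(("top",f,[(267.9,174.9),(260.5,196.1)]),):
  for c in cs:
    x0,y0=int(c[0])-4,int(c[1])-4
    im=cv2.resize(ff["img"].mean(2)[y0:y0+9,x0:x0+9],None,fx=8,fy=8,interpolation=cv2.INTER_CUBIC)
    w=np.clip(np.median(im)-5-im,0,None)
    yy,xx=np.mgrid[:72,:72]; g=np.hypot(xx-36,yy-36)<20; w=w*g
    uv=np.array([(w*xx).sum(),(w*yy).sum()])/w.sum(); uv=(uv+.5)/8-.5+[x0,y0]
    p=px2plane(ff,uv,.026)[0,:2]-H; print(nm,uv.round(2),"ring in holder mm",(p@ax*1e3).round(1),(p@ay*1e3).round(1))
# chip mask by colour (green minus red tint), both views
for nm,ff,roi in(("top",f,(245,160,285,212)),("scene",s,(214,200,264,226))):
    for th in(4,6,8):
        c,m,im=contour(ff,roi,lambda im,bg:(im[...,1]-im[...,2]>th)&(im.mean(2)>45),close=9)
        w=worldrect(ff,c,.026 if nm=="scene" else .024); p=w[:2]/1e3-H; print(nm,th,w,"in holder",(p@ax*1e3).round(1),(p@ay*1e3).round(1))
E
```

```text
top [267.54 174.69] ring in holder mm 27.4 -0.8
top [259.79 195.58] ring in holder mm -26.2 -0.9
top 4 [5.908e+02 3.020e+01 8.900e+00 8.800e+00 5.000e-01] in holder 25.0 6.7Traceback (most recent call last):
  File "<stdin>", line 16, in <module>
  File "m.py", line 23, in contour
    c=max(cv2.findContours(m,cv2.RETR_EXTERNAL,cv2.CHAIN_APPROX_NONE)[0],key=cv2.contourArea)[:,0]
      ~~~^^^^^^^^^^^^^^^^^^^^^^^^^^^^^^^^^^^^^^^^^^^^^^^^^^^^^^^^^^^^^^^^^^^^^^^^^^^^^^^^^^^^
ValueError: max() iterable argument is empty
```

Emit:
apply_moves(
  plan=[
    [[0,0,0.002,-0.003,0.002,0.1,0.1],[0,0,0.002,-0.003,0.002,0.17,0.1],[0,0,0.002,-0.003,0.002,0.22,0.1],[0,0,0.002,-0.003,0.002,0.22,0.1],[0,0,0.002,-0.003,0.002,0.22,0.1],[0,0,0.002,-0.003,0.002,0.22,0.1],[0,0,0.002,-0.003,0.002,0.22,0.1]],
  ],
)

```text
clock: 14.0
tcp_pos: [0.4885, 0.222, 0.0616]
orientation: [-1.603, 2.699, -0.001]
contact_force: [-1.0, -0.3, 1.0]
grip_width: 0.0383
```

```bash
python3 - <<'E'
from h import *
st();mv((.4877,.2211,.02),61.7-90)
s=grab("scene")["pixels"]
cv2.imwrite("pics/g5.png",cv2.resize(s[140:240,110:220],None,fx=6,fy=6,interpolation=cv2.INTER_CUBIC))
E
```

```text
14.0 tcp [488.5 222.   61.6] jawdeg 151.43 z [ 0.002  0.001 -1.   ] F [-1.  -0.3  1. ] q [-0.52  0.48 -0.03  2.02  0.02  0.64  2.08] w 38.3
turn [-0.0005  0.0006 -0.0015] shift [0.0031 0.0008 0.104 ] rows 1.0
```

View pics/g5.png

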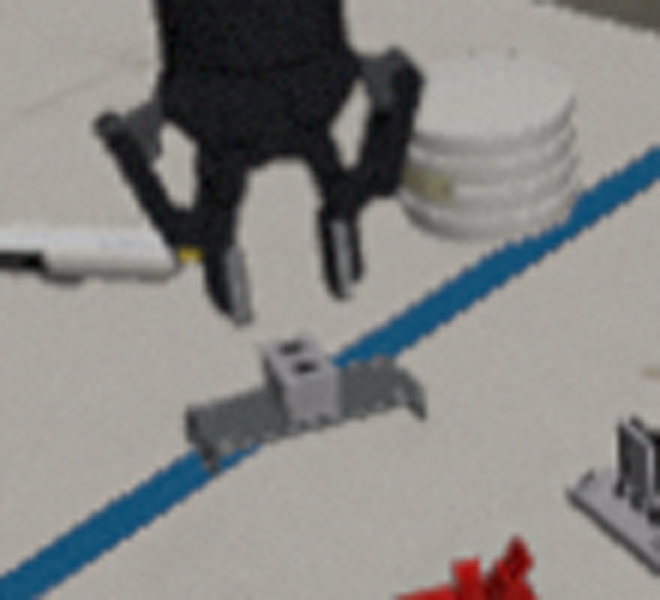

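Fingers are centred over the block (block top at about (160,199) in full-frame pixels). Descending and closing.

Emit:
apply_moves(
  plan=[
    [[0,0,-0.001,0.003,0.001,0.05,0.1],[0,0,-0.001,0.003,0.001,0.09,0.1],[0,0,-0.001,0.003,0.001,0.104,0.1],[0,0,-0.001,0.003,0.001,0.104,0.1],[0,0,-0.001,0.003,0.001,0.104,0.4],[0,0,-0.001,0.003,0.001,0.104,1],[0,0,-0.001,0.003,0.001,0.104,1],[0,0,-0.001,0.003,0.001,0.104,1],[0,0,-0.001,0.003,0.001,0.104,1],[0,0,-0.001,0.003,0.001,0.104,1]],
  ],
  force=60,
)

```text
clock: 14.88
tcp_pos: [0.4872, 0.221, 0.0196]
orientation: [-1.608, 2.697, -0.0]
contact_force: [-0.9, -1.5, 6.2]
grip_width: 0.0224
```

```bash
python3 - <<'E'
from h import *
st()
E
```

```text
14.88 tcp [487.2 221.   19.6] jawdeg 151.61 z [ 0.002  0.001 -1.   ] F [-0.9 -1.5  6.2] q [-0.52  0.55 -0.03  2.04  0.03  0.55  2.08] w 22.4
```

Emit:
apply_moves(
  plan=[
    [[0,0,0,0,0,0,0.1],[0,0,0,0,0,0,0.1],[0,0,0,0,0,0,0.1],[0,0,0,0,0,-0.08,0.1],[0,0,0,0,0,-0.16,0.1],[0,0,0,0,0,-0.25,0.1],[0,0,0,0.45,-0.25,-0.25,0.1],[0,0,0,0.45,-0.25,-0.25,0.1],[0,0,0,0.45,-0.25,-0.25,0.1],[0,0,0,0.45,-0.25,-0.25,0.1],[0,0,0,0.45,-0.25,-0.25,0.1],[0,0,0,0.45,-0.25,-0.25,0.1]],
  ],
)

```text
clock: 15.88
tcp_pos: [0.4879, 0.0055, 0.1185]
orientation: [1.592, -2.705, 0.005]
contact_force: [-1.0, -1.0, -0.3]
grip_width: 0.0387
```

```bash
cat > hol.py <<'E'
from m import *
import pickle
def holes(ff,g):
    q=[]
    for c in g:
        x0,y0=int(round(c[0]))-4,int(round(c[1]))-4
        im=cv2.resize(ff["img"].mean(2)[y0:y0+9,x0:x0+9],None,fx=8,fy=8,interpolation=cv2.INTER_CUBIC)
        w=np.clip(60-im,0,None); yy,xx=np.mgrid[:72,:72]; w*=np.hypot(xx-36,yy-36)<18
        q.append((np.array([(w*xx).sum(),(w*yy).sum()])/w.sum()+.5)/8-.5+[x0,y0])
    w=px2plane(ff,q,.036); d=w[0]-w[1]; return np.round(q,2).tolist(),(w.mean(0)*1e3).round(1),np.degrees(np.arctan2(d[1],d[0])).round(1),(np.linalg.norm(d)*1e3).round(1)
if __name__=="__main__":
    f,s=pickle.load(open("fr.pkl","rb")); print("before",holes(f,[(178.43,214.38),(184.96,218.05)]))
    st(); f=avg("top");s=avg("scene"); pickle.dump((f,s),open("fr4.pkl","wb"))
    print("after",holes(f,[(178.43,214.38),(184.96,218.05)]))
    cv2.imwrite("pics/g6.png",np.hstack([cv2.resize(f["img"][195:240,160:210],(400,360),interpolation=cv2.INTER_CUBIC)*1.8,cv2.resize(s["img"][188:228,138:182],(396,360),interpolation=cv2.INTER_CUBIC)]).clip(0,255).astype(np.uint8))
E
python3 hol.py
```

```text
before ([[178.4, 214.34], [184.97, 218.03]], array([487.7, 222. ,  36. ]), np.float64(61.9), np.float64(18.0))
15.88 tcp [487.9   5.5 118.5] jawdeg 150.96 z [-0.001 -0.004 -1.   ] F [-1.  -1.  -0.3] q [-0.17  0.32  0.04  2.1  -0.01  0.72  2.51] w 38.7
after ([[178.0, 214.78], [184.59, 218.5]], array([486.6, 222.8,  36. ]), np.float64(61.8), np.float64(18.1))
```

View pics/g6.png

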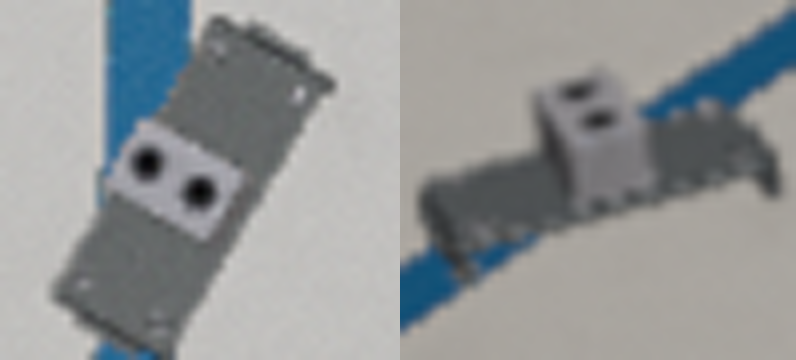

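Holes re-measured (top, at about (178.0,214.8) and (184.6,218.5)). Camera bias relative to the robot comes out near (-1.2,+0.7) mm. Regrasping the cover at its true centre.

```bash
python3 - <<'E'
from h import *
st();mv((.4878,.2221,.06),-28.2)
E
```

```text
16.68 tcp [488.8  14.7 118.5] jawdeg 151.62 z [-0. -0. -1.] F [ 0.5 -1.1 -1.3] q [-0.18  0.32  0.03  2.1  -0.01  0.72  2.5 ] w 38.2
turn [-0.     -0.0001 -0.001 ] shift [-0.455   0.2485  0.146 ] rows 5.2
```

Emit:
apply_moves(
  plan=[
    [[0,0,-0.001,-0.455,0.249,0.03,0.1],[0,0,-0.001,-0.455,0.249,0.03,0.1],[0,0,-0.001,-0.455,0.249,0.03,0.1],[0,0,-0.001,-0.455,0.249,0.03,0.1],[0,0,-0.001,-0.455,0.249,0.03,0.1],[0,0,-0.001,-0.455,0.249,0.12,0.1],[0,0,-0.001,-0.455,0.249,0.146,0.1],[0,0,-0.001,-0.455,0.249,0.146,0.1],[0,0,-0.001,-0.455,0.249,0.146,0.1],[0,0,-0.001,-0.455,0.249,0.146,0.1],[0,0,-0.001,-0.455,0.249,0.146,0.1],[0,0,-0.001,-0.455,0.249,0.146,0.1]],
  ],
)

```text
clock: 17.68
tcp_pos: [0.4887, 0.2216, 0.0613]
orientation: [-1.61, 2.695, -0.001]
contact_force: [-0.1, 0.5, -0.6]
grip_width: 0.0384
```

```bash
python3 - <<'E'
from h import *
st();mv((.4878,.2221,.0195),-28.2)
E
```

```text
17.68 tcp [488.7 221.6  61.3] jawdeg 151.7 z [ 0.002  0.001 -1.   ] F [-0.1  0.5 -0.6] q [-0.52  0.48 -0.03  2.02  0.02  0.64  2.09] w 38.4
turn [-0.0004  0.0004 -0.0005] shift [1.000e-04 2.600e-03 1.045e-01] rows 1.0
```

Emit:
apply_moves(
  plan=[
    [[0,0,0,0,0.003,0.05,0.1],[0,0,0,0,0.003,0.09,0.1],[0,0,0,0,0.003,0.104,0.1],[0,0,0,0,0.003,0.104,0.1],[0,0,0,0,0.003,0.104,0.3],[0,0,0,0,0.003,0.104,1],[0,0,0,0,0.003,0.104,1],[0,0,0,0,0.003,0.104,1],[0,0,0,0,0.003,0.104,1],[0,0,0,0,0.003,0.104,1]],
  ],
  force=70,
)

```text
clock: 18.52
tcp_pos: [0.4875, 0.2229, 0.0196]
orientation: [-1.612, 2.694, -0.001]
contact_force: [-0.6, -0.8, 6.4]
grip_width: 0.0223
```

```bash
python3 - <<'E'
from h import *
st();mv((.5663,.0315,.11),-19.3)
E
```

```text
18.52 tcp [487.5 222.9  19.6] jawdeg 151.79 z [ 0.002  0.    -1.   ] F [-0.6 -0.8  6.4] q [-0.53  0.55 -0.03  2.04  0.03  0.55  2.08] w 22.3
turn [-0.0004  0.0003 -0.0495] shift [ 0.3283 -0.4002 -0.226 ] rows 5.4
```

Emit:
apply_moves(
  plan=[
    [[0,0,0,0,0,-0.08,1],[0,0,0,0,0,-0.17,1],[0,0,0,0,0,-0.22,1],[0,0,-0.0495,0.327,-0.4,-0.226,1],[0,0,-0.0495,0.327,-0.4,-0.226,1],[0,0,-0.0495,0.327,-0.4,-0.226,1],[0,0,-0.0495,0.327,-0.4,-0.226,1],[0,0,-0.0495,0.327,-0.4,-0.226,1],[0,0,-0.0495,0.327,-0.4,-0.226,1],[0,0,-0.0495,0.327,-0.4,-0.226,1],[0,0,-0.0495,0.327,-0.4,-0.226,1],[0,0,-0.0495,0.327,-0.4,-0.226,1]],
  ],
)

```text
clock: 19.52
tcp_pos: [0.5652, 0.0336, 0.1088]
orientation: [1.821, -2.56, -0.001]
contact_force: [-0.3, 1.0, -2.3]
grip_width: 0.0223
```

Emit:
apply_moves(
  plan=[
    [[0,0,0,0,0,0.02,1],[0,0,0,0,0,0.04,1],[0,0,0,0,0,0.05,1],[0,0,0,0,0,0.05,1],[0,0,0,0,0,0.05,1],[0,0,0,0,0,0.05,1],[0,0,0,0,0,0.05,1]],
  ],
)

```text
clock: 20.1
tcp_pos: [0.566, 0.0319, 0.0891]
orientation: [-1.818, 2.562, -0.001]
contact_force: [0.2, 0.2, -1.0]
grip_width: 0.0225
```

```bash
python3 - <<'E'
from h import *
st();mv((.5665,.032,.055),-19.3)
s=grab("scene")["pixels"]
cv2.imwrite("pics/g7.png",cv2.resize(s[130:250,180:300],None,fx=5,fy=5,interpolation=cv2.INTER_CUBIC))
E
```

```text
20.1 tcp [566.   31.9  89.1] jawdeg 160.71 z [ 0. -0. -1.] F [ 0.2  0.2 -1. ] q [-0.15  0.48 -0.02  1.93  0.01  0.73  2.63] w 22.5
turn [-0.0001 -0.0001  0.0001] shift [-0.0007 -0.001   0.0852] rows 0.8
```

View pics/g7.png

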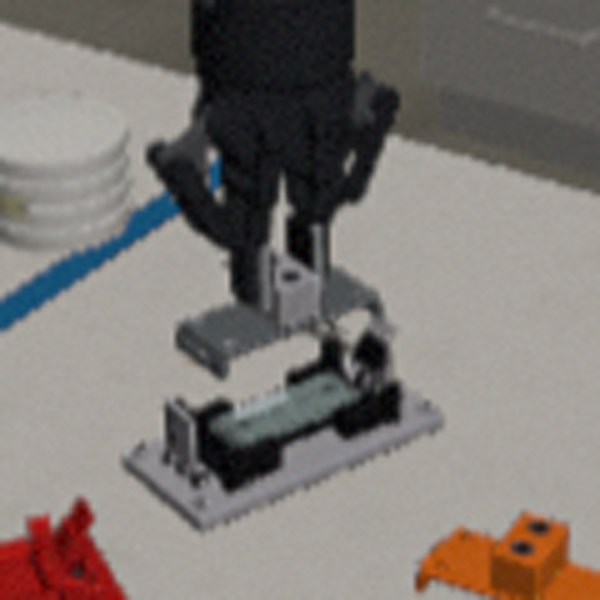

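The cover is held level over the holder, parallel to it, with the chip flat below. Descending to just above the latch contact.

Emit:
apply_moves(
  plan=[
    [[0,0,0,-0.001,-0.001,0.03,1],[0,0,0,-0.001,-0.001,0.055,1],[0,0,0,-0.001,-0.001,0.075,1],[0,0,0,-0.001,-0.001,0.088,1],[0,0,0,-0.001,-0.001,0.088,1],[0,0,0,-0.001,-0.001,0.088,1],[0,0,0,-0.001,-0.001,0.088,1]],
  ],
)

```text
clock: 20.73
tcp_pos: [0.5662, 0.0321, 0.0537]
orientation: [1.817, -2.562, -0.0]
contact_force: [0.7, -0.5, -0.9]
grip_width: 0.0224
```

```bash
python3 - <<'E'
from h import *
st();mv((.5665,.032,.0476),-19.3)
E
```

```text
20.73 tcp [566.2  32.1  53.7] jawdeg 160.71 z [-0. -0. -1.] F [ 0.7 -0.5 -0.9] q [-0.15  0.53 -0.02  1.95  0.02  0.66  2.62] w 22.4
turn [ 0.0001 -0.0001  0.    ] shift [-0.     -0.0007  0.0152] rows 0.1
```

Now press in small steps, reading the force.

Emit:
apply_moves(
  plan=[
    [[0,0,0,0,0,0.004,1],[0,0,0,0,0,0.008,1],[0,0,0,0,0,0.011,1],[0,0,0,0,0,0.011,1],[0,0,0,0,0,0.011,1]],
  ],
)

```text
clock: 21.15
tcp_pos: [0.5666, 0.032, 0.0494]
orientation: [-1.818, 2.562, -0.001]
contact_force: [0.7, 0.2, -1.0]
grip_width: 0.0224
```

Emit:
apply_moves(
  plan=[
    [[0,0,0,0,0,0.003,1],[0,0,0,0,0,0.006,1],[0,0,0,0,0,0.006,1],[0,0,0,0,0,0.006,1]],
  ],
)

```text
clock: 21.48
tcp_pos: [0.5669, 0.0322, 0.0474]
orientation: [-1.817, 2.562, -0.001]
contact_force: [0.4, -0.2, 4.7]
grip_width: 0.022
```

Emit:
apply_moves(
  plan=[
    [[0,0,0,0,0,0.003,1],[0,0,0,0,0,0.006,1],[0,0,0,0,0,0.006,1],[0,0,0,0,0,0.006,1]],
  ],
)

```text
clock: 21.82
tcp_pos: [0.5675, 0.0323, 0.0458]
orientation: [-1.817, 2.561, -0.002]
contact_force: [-1.5, -0.0, 11.0]
grip_width: 0.0225
```

Emit:
apply_moves(
  plan=[
    [[0,0,0,0,0,0.003,1],[0,0,0,0,0,0.006,1],[0,0,0,0,0,0.006,1],[0,0,0,0,0,0.006,1]],
  ],
)

```text
clock: 22.15
tcp_pos: [0.5657, 0.032, 0.0414]
orientation: [1.817, -2.561, -0.001]
contact_force: [0.7, 0.2, -3.3]
grip_width: 0.0221
```

Emit:
apply_moves(
  plan=[
    [[0,0,0,0,0,0.003,1],[0,0,0,0,0,0.006,1],[0,0,0,0,0,0.006,1],[0,0,0,0,0,0.006,1]],
  ],
)

```text
clock: 22.48
tcp_pos: [0.5658, 0.032, 0.0397]
orientation: [1.817, -2.561, -0.0]
contact_force: [-2.0, -0.7, 2.5]
grip_width: 0.0222
```

```bash
python3 - <<'E'
from h import *
st()
E
```

```text
22.48 tcp [565.8  32.   39.7] jawdeg 160.71 z [-0.001 -0.    -1.   ] F [-2.  -0.7  2.5] q [-0.15  0.55 -0.02  1.96  0.02  0.63  2.62] w 22.2
```

The force dropped from 11 N to about 0, which is the click. Pressing on to the stops.

Emit:
apply_moves(
  plan=[
    [[0,0,0,0,0,0.003,1],[0,0,0,0,0,0.005,1],[0,0,0,0,0,0.005,1],[0,0,0,0,0,0.005,1],[0,0,0,0,0,0.005,1]],
  ],
)

```text
clock: 22.9
tcp_pos: [0.566, 0.032, 0.0378]
orientation: [1.817, -2.562, -0.0]
contact_force: [-3.4, -0.0, 5.3]
grip_width: 0.0223
```

Emit:
apply_moves(
  plan=[
    [[0,0,0,0,0,0.003,1],[0,0,0,0,0,0.005,1],[0,0,0,0,0,0.005,1],[0,0,0,0,0,0.005,1],[0,0,0,0,0,0.005,1]],
  ],
)

```text
clock: 23.32
tcp_pos: [0.5661, 0.032, 0.0375]
orientation: [1.817, -2.562, 0.0]
contact_force: [-9.3, 0.3, 22.0]
grip_width: 0.0223
```

Emit:
apply_moves(
  plan=[
    [[0,0,0,0,0,0,1],[0,0,0,0,0,0,1],[0,0,0,0,0,0,1],[0,0,0,0,0,0,1],[0,0,0,0,0,0,1],[0,0,0,0,0,0,1]],
  ],
)

```text
clock: 23.82
tcp_pos: [0.5661, 0.032, 0.0375]
orientation: [1.817, -2.562, 0.0]
contact_force: [-7.4, -0.1, 20.7]
grip_width: 0.0223
```

```bash
python3 - <<'E'
from h import *
st()
s=grab("scene")["pixels"]
cv2.imwrite("pics/g8.png",cv2.resize(s[160:245,190:290],None,fx=7,fy=7,interpolation=cv2.INTER_CUBIC))
E
```

```text
23.82 tcp [566.1  32.   37.5] jawdeg 160.69 z [-0. -0. -1.] F [-7.4 -0.1 20.7] q [-0.15  0.56 -0.02  1.96  0.02  0.63  2.62] w 22.3
```

View pics/g8.png

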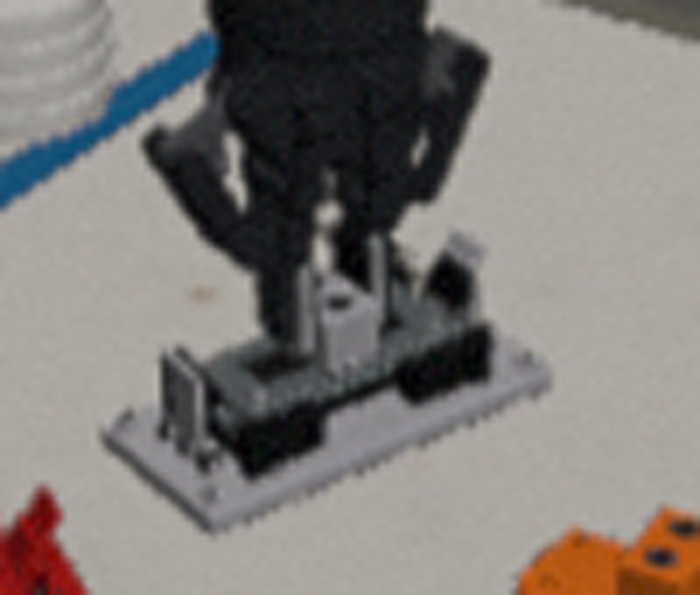

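The cover is down level between the cheeks, both latches upright over its ends, and the force is steady at 21 N. Handing in.

```bash
python3 -c "
from h import *
r.hand_in(); st()"
```

```text
the job is handed in; nothing more can be done
the job is handed in; nothing more can be done
```

The chip is in the holder's pocket and the cover is latched down over it, with the gripper still pressing when I handed in at about 24 s.

- **Chip:** I gripped it, released it and re-imaged it once to find the camera's offset from the robot. It then went into the pocket until it met the floor, at the height expected for a flat seat. Afterwards its two port rings measured within about 1 mm of centre and parallel to the holder.
- **Cover:** I did the same grip-and-look check on the cover before placing it. The push rose to 11 N at 26 mm up, then dropped to about 0 as the latches clicked. I saw only that one drop, not the two ends separately.
- **Final hold:** I pressed on until the force went from 5 N to 22 N within 0.3 mm, which means the cover is on the stops. It held steady there at 20.7 N, with the cover about 17.9 mm up (18 mm is fully home). The last picture shows it level with both latches upright.

**What didn't fully agree:** there was a sideways force of about 7 N along x during the final press. The two cameras disagreed by 3–4 mm on the chip's x position, so I used the top camera, corrected by the grips. An extra colour check of the seated chip failed to run, so its position rests on the rings and the seating height. The other things on the bench were not re-measured, but nothing touched them on the way as far as I could see.

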